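# Gland nut finger-tight plus a quarter turn

### The arm

A 6-joint arm with a two-finger parallel gripper is mounted at the origin on the work surface. World frame = base frame: x ahead of the robot, y to its left, z up, the work surface at z = 0. Lengths are in mm, angles in degrees, forces in N, time in s.
With the tool pointing down it reaches from about 300 to 875 mm from the base axis. Payload 6.4 kg.
Tool frame: the origin (TCP) lies at the very end of the fingers, on their centre line; the grasp point (between the pads) lies 19 mm behind it; z points along the fingers, y is the line along which they close (so a half turn about z gives the same grasp; the last joint's range is limited). The gripper opens to 85 mm and grips with 20 to 120 N. Pads are 22 mm wide; open, the fingers measure 114 mm over their backs; the gripper's body (76 mm by 85 mm) begins 54 mm behind the grasp point. The pads swing forward as they close: fully open they stand 13 mm farther back than shut.
Start: joints at [-78.455, 10.359, 92.074, -0, 77.567, -11.82], TCP at [228.057, -527.855, 197.888] pointing down, gripper open.
Joint ranges: [-171.53, 171.53], [-51.25, 118.39], [17.06, 147.69], [-65.23, 245.23], [0, 150.52], [-178.68, 178.68]. Speed limits (degrees/s): [147.25, 147.25, 172.46, 180, 180, 180].

### API

Orientations are given as a 3x3 rotation matrix whose columns are the frame's x, y, z axes.
In Python, from bench import manip gives the robot as it stands.
- The arm moves only by the shell command python3 -m pendant 'ROWS'. ROWS is JSON, one flat list of numbers, 7 for each row, row after row: the opening, from 0 (shut) to 1 (fully open), then the shift along the tool's x, y, z in units of 30 mm (1.0 is 30 mm), then the turn, a rotation vector about the tool's x, y, z in units of 6 degrees (1.0 is 6 degrees). A call has 1 to 20 rows; each row shifts and turns the commanded pose from where the row before left it, along the tool's axes as they then stand; what a row does not reach is not made up. A row lasts 1/12 s, in which the tool goes at most 41.7 mm and 7.16 degrees, less where a joint would pass 70% of its speed; a pose out of reach is approached as far as the arm can. A call is refused whole if a number of a shift passes 1 or a number of a turn 1, either way. A call with a gripper value outside its range is refused whole. The fingers move at their own pace and stop on an object; the grip force is fixed at half the most. Time passes only in rows, so rows that do not move let the fingers close. It gives the time, the measured TCP pose, the force, the opening and the grip force at its end, in the units of the state.
- manip.get_state(): the state, without advancing time (a new reading comes with each control period).
- manip.camera(name): name is "side" or "top"; returns a dict with "img" (480x640x3 uint8, red, green, blue), "mtx" (3x3 intrinsics, pixels), "dist" ([k1, k2, p1, p2, k3] as OpenCV has them; the pictures are not rectified), "camera_from_world" (4x4, takes a point from world to camera coordinates). Camera axes: x right, y down, z forward; pixel columns grow to the right and rows downward; lengths in mm; the calibration is good to about 2 mm. A picture is of the moment at which its call begins. There is no depth.
- manip.sign_off(): hands the job in; it is judged then, once.
The state is a dict: "clock": time; "joint_positions": joint angles; "joint_vel": joint speeds; "effort": joint torques, N m; "eef_pos": TCP position; "tool_rot": TCP orientation; "contact_force": force on the tool from outside, world axes, zero at the start; "torque": the same for the moment, N m; "opening": finger opening in mm; "grip_force": force on a finger pad.
Only numpy, scipy, OpenCV 4.12 (cv2) and the standard library are available. Lean on these libraries where they do the work, as an engineer would, in place of code of your own. Each camera call takes 0.05 s, during which the arm holds its last target. There are 200 camera calls.

### The job

Seal the spare gland on the aluminium drive enclosure: run its hexagon nut clockwise by hand until it comes up finger-tight, then give it one further quarter turn with the open-ended wrench that fits it. Afterwards take the wrench off and lay it flat on the bench, leaving the other things where they are.

Things in the scene. Friction and masses are not known exactly. Their poses are not given: they have to be found in the camera images.
- nut (a point): Centre of the gland nut's hexagon, on the enclosure's lid, axis upright. 42 mm across flats, 48.5 over corners; flats reach from 9 mm below this point (2 mm above the lid) to 9 mm above. A dome reaches 19 mm above it, a fixed black plug, 18 mm thick, 27 mm above. Turns with the nut: x is normal to a flat (so is every 60 degrees from it) and points to a dark line scribed on the dome; z up.
- run (a joint): How far the nut has been run on, rad; grows clockwise seen from above. Starts between 0.2 and 1.4; at 2.20 the nut is finger-tight and the free running (0.05 N m) ends. The nut does not measurably sink.
- squeeze (a joint): How far the nut has been turned clockwise beyond finger-tight, rad; 0 at the start. It takes 0.3 N m and stays where it is left; a quarter turn is 1.57. Turning the nut back undoes run first.
- enclosure: Fixed die-cast aluminium box, 146 mm (x) by 222 mm (y), 55 mm high, four flat lugs at its y ends reaching 130 mm from the centre. Origin: centre of its underside. Front with ports: -x. The nut's axis stands at x 0, y +50 mm.
- lid (a point): On the enclosure's flat lid, 100 mm from the nut's axis towards the enclosure's -y; axes as the enclosure. The lid is bare but for the nut. When the nut is finger-tight a straight wrench fits it with the handle pointing from the nut halfway between the enclosure's +x and -y, or any multiple of 60 degrees from there. A wrench lying flat on the lid embraces the nut's flats.
- wrench_jaw (a point): Centre of the mouth of the larger open-ended wrench, at half its thickness. Steel, 8 mm thick, 0.36 kg, lying flat at the start. The mouth opens to +x, 43.5 mm wide along y; jaws end 24 mm ahead of this point, tips rounded; round head 76 mm wide; throat 24.5 mm behind. Straight handle to -x, 20 mm wide, ending 172 mm from this point. z up when flat. Seated, the point lies on the nut's axis.
- wrench_grip (a point): Point on the same wrench's handle, on its centre line at half its thickness, 85 mm from the jaw's centre; x points along the handle to the jaw, z up. The centre of mass is about 70 mm from the jaw's centre.
- small_wrench: A smaller wrench of the same make, too small for the nut: mouth 25.5 mm, handle 14 mm wide, 6 mm thick, 124 mm long from the jaw's centre to its end. Origin under the jaw's centre, jaw to +x, handle to -x. Lies on the bench, to be left alone.
- spare_nut: Loose smaller gland nut lying on the bench, 24 mm across flats and 18 mm high; origin at the centre of its underside. To be left alone.
- drive0: First of a row of three orange rugged drives standing on edge, each 120 mm (x) by 26 mm (y) by 84 mm high; origin at the centre of its underside. To be left alone.
- drive1: Second orange drive, alike.
- drive2: Third orange drive, alike.
- mug: White ceramic mug with three screwdrivers in it, 82 mm in diameter and about 180 mm high with them, handle to +y; origin at the centre of its underside. To be left alone.
- dispenser: Clear plastic push dispenser for tiny screws, 62 mm square and 91 mm high; origin at the centre of its underside. To be left alone.
- wrench: The whole larger wrench; origin on its underside, under wrench_jaw, axes as there. Its mouth has 1.5 mm of play on the nut, so it swings some 4 to 8 degrees before it bites; in line with the flats it slips on and off freely along its handle.
Not all that is in view belongs to the job. What is shaped like the wrench but black or orange is not meant.

How it is judged:
By the outcome, as a careful person would: the job done as asked, in the order asked, and still so for the second after the job is handed in, with the robot touching nothing.
It also fails if it takes over 72 s, if anything falls off the work surface, if the arm or the gripper's body presses on something with over 40 N, if the wrist force passes 120 N, or if a joint passes its speed limit or range.

## Working session

There is one attempt and no reset: what is moved stays moved. The work goes in short steps, Python scripts to look and compute and a shell command to move; the robot and the scene stay as the last step left them, time stands still between calls to the robot, and variables do not carry over. Pictures are saved under pics/ and viewed, at most 10 in all, crops included, and the job is handed in when it is done.

```bash
mkdir -p pics; ls; python3 - <<'E'
from bench import manip
import cv2,numpy as np
s=manip.get_state();print(s)
for n in("side","top"):
    c=manip.camera(n);cv2.imwrite(f"pics/{n}0.png",c["img"][:,:,::-1]);print(n,c["mtx"],c["dist"],np.round(c["camera_from_world"],3))
E
```

```text
pics
{'clock': 0.0, 'joint_positions': array([-7.84552543e+01,  1.04008482e+01,  9.21313731e+01,  6.77608095e-05,
        7.75676753e+01, -1.18218484e+01]), 'joint_vel': array([ 0.11716718, -0.04985837,  0.01681355, -0.01541968,  0.04287316,
       -0.02947187]), 'effort': array([ 9.31441173e-04, -4.44863462e+01, -3.51337337e+01, -1.90297183e-04,
        9.05819354e-03,  4.46140319e-06]), 'eef_pos': array([ 227.92894853, -527.23520167,  196.99685026]), 'tool_rot': array([[ 9.17986188e-01,  3.96612201e-01, -3.47805425e-04],
       [ 3.96612191e-01, -9.17984668e-01,  1.70848148e-03],
       [ 3.58324552e-04, -1.70630627e-03, -9.99998480e-01]]), 'contact_force': array([-0.22067778, -0.04114161, -0.02536743]), 'torque': array([0.00909997, 0.01470585, 0.02251768]), 'grip_force': 0.0, 'opening': 85.1330632558933}
side [[526.75460373   0.         307.62764549]
 [  0.         526.75460373 230.70895183]
 [  0.           0.           1.        ]] [0.02889367 0.         0.         0.         0.        ] [[-9.310000e-01 -3.640000e-01  1.600000e-02  5.130820e+02]
 [-2.300000e-01  5.520000e-01 -8.010000e-01  1.755490e+02]
 [ 2.830000e-01 -7.500000e-01 -5.980000e-01  1.030711e+03]
 [ 0.000000e+00  0.000000e+00  0.000000e+00  1.000000e+00]]
top [[551.49578355   0.         319.97823513]
 [  0.         551.49578355 242.15690049]
 [  0.           0.           1.        ]] [-0.15351365  0.          0.          0.          0.        ] [[-1.800000e-02 -1.000000e+00 -2.500000e-02  4.225000e+01]
 [-9.870000e-01  2.200000e-02 -1.590000e-01  5.642610e+02]
 [ 1.590000e-01  2.200000e-02 -9.870000e-01  1.195917e+03]
 [ 0.000000e+00  0.000000e+00  0.000000e+00  1.000000e+00]]
```

View pics/top0.png

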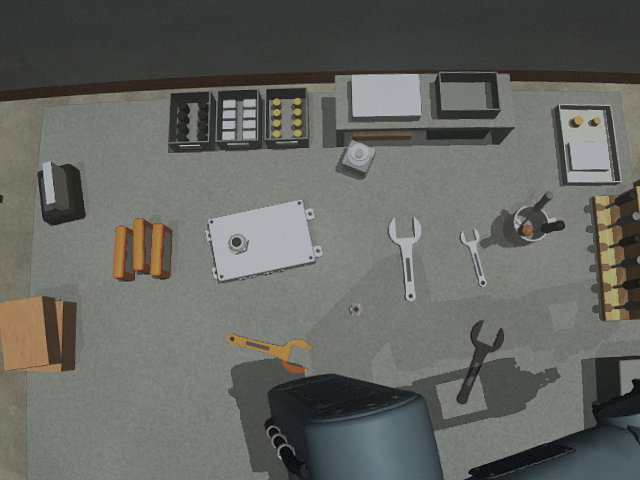

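View pics/side0.png

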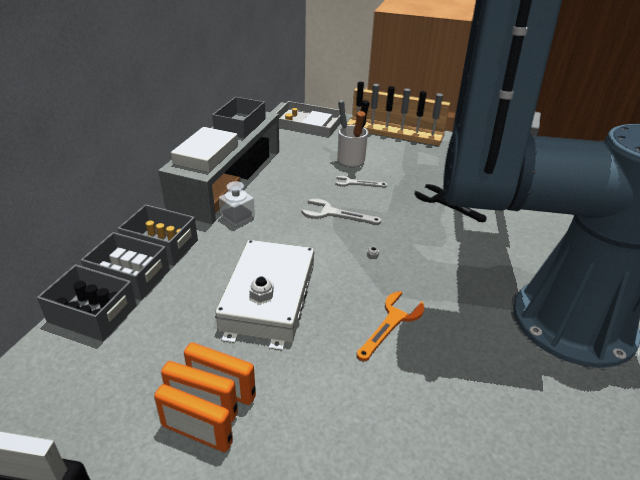

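Candidates in the top view are the large grey wrench (406,258), the small grey one (473,258), the black one (480,360) and the orange one (270,350). The large grey one fits the description: steel, wide mouth. The enlarged crop will confirm it.

```bash
cat > h.py <<'E'
import cv2,numpy as np
from bench import manip
def cam(n): return manip.camera(n)
def ray(c,uv,z):
    p=cv2.undistortPoints(np.array([[uv]],float),c["mtx"],np.array(c["dist"]))[0,0]
    T=np.array(c["camera_from_world"]);R=T[:3,:3];o=-R.T@T[:3,3];d=R.T@np.array([p[0],p[1],1])
    return o+d*(z-o[2])/d[2]
def proj(c,P):
    T=np.array(c["camera_from_world"])
    return cv2.projectPoints(np.array(P,float).reshape(-1,3),cv2.Rodrigues(T[:3,:3])[0],T[:3,3],c["mtx"],np.array(c["dist"]))[0][:,0]
def crop(img,u0,v0,w,h,k):
    o=cv2.resize(img[v0:v0+h,u0:u0+w,::-1],None,fx=k,fy=k,interpolation=cv2.INTER_CUBIC)
    for i in range(0,w,10): cv2.putText(o,str(u0+i),(i*k,8),0,.28,(0,0,255)); cv2.line(o,(i*k,10),(i*k,14),(0,0,255))
    for j in range(0,h,10): cv2.putText(o,str(v0+j),(0,j*k+3),0,.28,(0,0,255)); cv2.line(o,(18,j*k),(22,j*k),(0,0,255))
    return o
E
python3 - <<'E'
from h import *
c=cam("top");s=cam("side")
a=crop(c["img"],380,205,66,100,6);b=crop(c["img"],202,195,66,50,6)
b=crop(c["img"],212,217,50,50,8)
d=crop(s["img"],235,265,50,50,6)
o=np.zeros((600,800,3),np.uint8);o[:600,:396]=a;o[:300,400:700]=d;o[:0]=0
e=crop(c["img"],212,217,50,50,6);o[300:600,400:700]=e
cv2.imwrite("pics/c1.png",o)
cv2.imwrite("pics/c2.png",crop(c["img"],200,190,130,95,6))
E
```

```text
(no output)
```

View pics/c1.png

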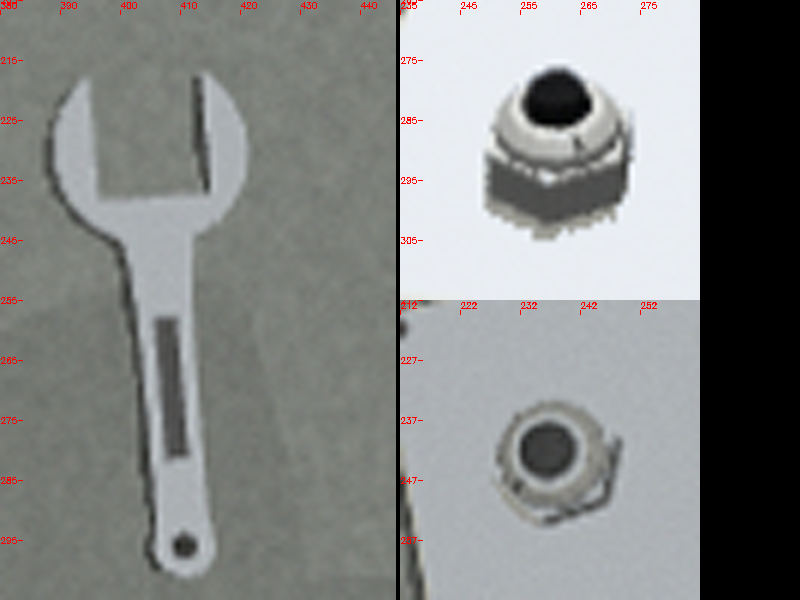

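View pics/c2.png

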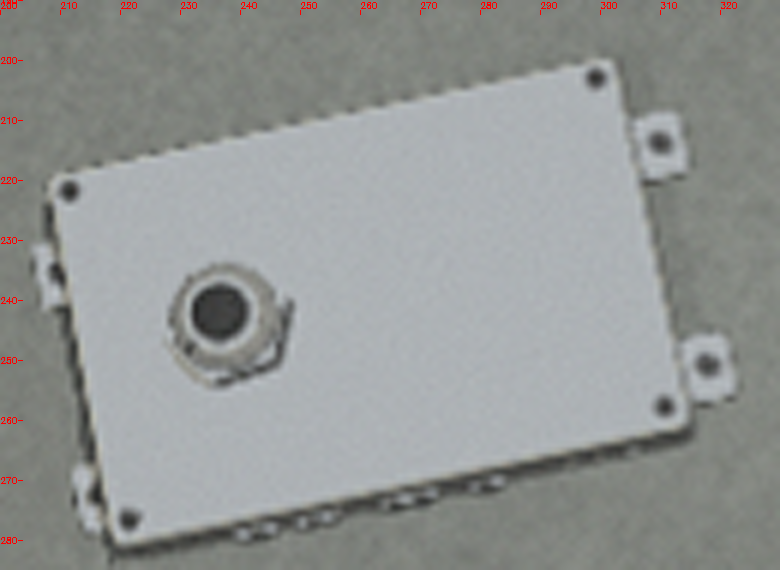

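```bash
python3 - <<'E'
from h import *
c=cam("top");s=cam("side")
L=[ray(c,p,55) for p in[(211.5,221.5),(299,202.7),(310.2,257.5),(221.5,276.5)]]
m=np.mean(L,0);yd=(L[0]+L[3]-L[1]-L[2])[:2];yd/=np.linalg.norm(yd);xd=(L[0]+L[1]-L[2]-L[3])[:2];xd/=np.linalg.norm(xd)
ang=np.degrees(np.arctan2(-yd[0],yd[1]));ax=np.degrees(np.arctan2(xd[1],xd[0]))
print("encl",m,ang,ax)
y=np.radians((ang+ax)/2); yv=np.array([-np.sin(y),np.cos(y)])
print("nut from encl",m[:2]+50*yv,"plug top",ray(c,(236.5,242),93),"side plug",ray(s,(261,279.5),93))
N=m[:2]+50*yv
for z in(75,80,85):
    a=ray(c,(231.3,248),z)[:2];b=ray(s,(264.8,289),z)[:2]
    print(z,a,b,[np.degrees(np.arctan2(*(q-N)[::-1])) for q in(a,b)],np.linalg.norm(a-N),np.linalg.norm(b-N))
print("throat",ray(c,(404.9,237.6),8),"tip",ray(c,(403.2,217.8),8),"end",ray(c,(410.5,301.3),8),"hole",ray(c,(410,296),8),"handle",ray(c,(407.5,268),8))
for n,p in dict(spare=(355,310),small=(472,240),disp=(357,157)).items(): print(n,ray(c,p,0))
print("drives",ray(c,(166,275),84))
E
```

```text
encl [572.85264595 164.6181038   55.        ] 10.969674450393601 10.767912168221473
nut from encl [563.42461686 213.72118178] plug top [561.69356093 211.93523332  93.        ] side plug [561.39798924 214.0282253   93.        ]
75 [551.47371221 226.6599578 ] [552.78796583 217.27074755] [np.float64(132.72712362529367), np.float64(161.54558670010798)] 17.6135188575011 11.213285076034335
80 [550.70477223 225.72920181] [550.36440072 222.06179673] [np.float64(136.64888018973323), np.float64(147.43657397744585)] 17.492483882052266 15.496293215607045
85 [549.93583224 224.79844582] [547.9408356  226.85284592] [np.float64(140.60646466981277), np.float64(139.69900412341352)] 17.454314338474873 20.30241574072433
throat [ 577.42782177 -165.65035809    8.        ] tip [ 624.40669352 -163.71149175    8.        ] end [ 429.65000733 -172.58568966    8.        ] hole [ 441.78443535 -171.90647003    8.        ] handle [ 506.33566312 -168.71578612    8.        ]
spare [413.06182164 -45.48381382   0.        ]
small [ 569.61774678 -325.08812391    0.        ]
disp [777.41565978 -60.62896337   0.        ]
drives [492.97694636 370.72259082  84.        ]
```

The crops confirm it. The large grey wrench (mouth at 404,228, about 43 mm, hole at 410,296) is the one meant. The nut's plug is at (236.5,242) and its scribe at (231.3,248), azimuth about 141°, so roughly 85° to run. Moving to the nut.

```bash
python3 -m pendant '[1,0.8,-0.73,0,0,0,0,1,0.8,-0.73,0,0,0,0,1,0.8,-0.73,0,0,0,0,1,0.8,-0.73,0,0,0,0,1,0.8,-0.73,0,0,0,0,1,0.8,-0.73,0,0,0,0,1,0.8,-0.73,0,0,0,0,1,0.8,-0.73,0,0,0,0,1,0.8,-0.73,0,0,0,0,1,0.8,-0.73,0,0,0,0,1,0.8,-0.73,0,0,0,0,1,0.8,-0.73,0,0,0,0,1,0.8,-0.73,0,0,0,0,1,0.8,-0.73,0,0,0,0,1,0.8,-0.73,0,0,0,0,1,0.8,-0.73,0,0,0,0,1,0.8,-0.73,0,0,0,0,1,0.8,-0.73,0,0,0,0,1,0.8,-0.73,0,0,0,0,1,0.8,-0.73,0,0,0,0]'; python3 -m pendant '[1,0.8,-0.73,0,0,0,0,1,0.8,-0.73,0,0,0,0,1,0.8,-0.73,0,0,0,0,1,0.8,-0.73,0,0,0,0,1,0.8,-0.73,0,0,0,0,1,0,0,0.4,0,0,-1,1,0,0,0.4,0,0,-1,1,0,0,0.4,0,0,-1,1,0,0,0.4,0,0,-1,1,0,0,0.4,0,0,-0.6,1,0,0,0,0,0,0,1,0,0,0,0,0,0]'
```

```text
clock: 1.97
eef_pos: [495.4, 66.3, 198.0]
tool_rot: [[0.918, 0.397, 0.0], [0.397, -0.918, -0.0], [0.0, 0.0, -1.0]]
contact_force: [0.5, -0.3, -0.5]
opening: 85.5
grip_force: 0.0
clock: 2.97
eef_pos: [561.1, 212.6, 137.3]
tool_rot: [[0.631, 0.775, -0.002], [0.775, -0.631, -0.0], [-0.001, -0.001, -1.0]]
contact_force: [-0.4, 0.1, -0.4]
opening: 85.0
grip_force: 0.0
```

```bash
python3 -m pendant '[1,0,0,0.5,0,0,0,1,0,0,0.5,0,0,0,1,0,0,0.5,0,0,0,1,0,0,0.5,0,0,0,1,0,0,0.4,0,0,0,1,0,0,0.25,0,0,0,1,0,0,0,0,0,0]' && python3 - <<'E'
from h import *
c=cam("top");s=cam("side")
print(manip.get_state()["torque"])
o=np.hstack([crop(c["img"],200,190,80,100,5),crop(s["img"],225,230,80,100,5)]);cv2.imwrite("pics/n1.png",o)
E
```

```text
clock: 3.55
eef_pos: [560.9, 212.5, 57.1]
tool_rot: [[0.631, 0.776, -0.002], [0.776, -0.631, -0.0], [-0.002, -0.001, -1.0]]
contact_force: [-0.8, 0.0, -0.0]
opening: 85.3
grip_force: 0.0
[ 0.04056627  0.00706286 -0.01297063]
```

View pics/n1.png

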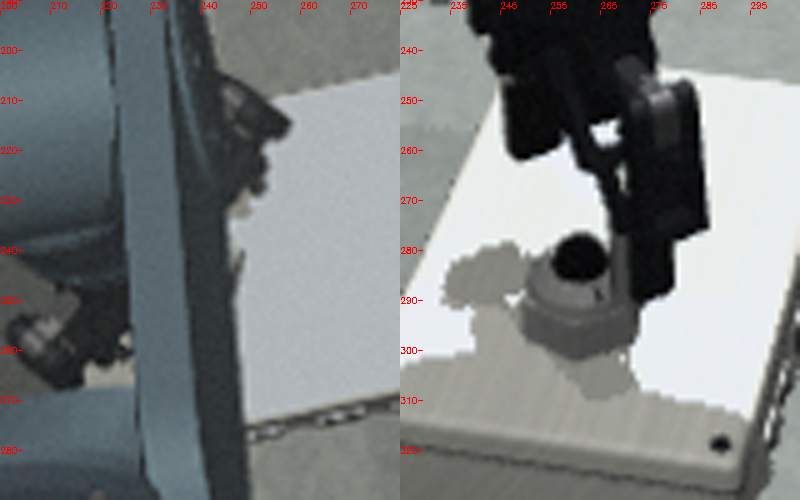

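The fingers straddle the nut (side view, 258,290) along the line through the flats. Closing now.

```bash
python3 -m pendant '[0.4,0,0,0,0,0,0,0.4,0,0,0,0,0,0,0,0,0,0,0,0,0,0,0,0,0,0,0,0,0,0,0,0,0,0,0,0,0,0,0,0,0,0]' ; python3 - <<'E'
from bench import manip
s=manip.get_state();print(s["torque"],s["eef_pos"],s["tool_rot"][0])
E
```

```text
clock: 4.15
eef_pos: [562.4, 212.5, 59.0]
tool_rot: [[0.63, 0.777, 0.001], [0.777, -0.63, -0.0], [0.001, 0.001, -1.0]]
contact_force: [-4.5, -1.1, 29.7]
opening: 12.6
grip_force: 17.0
[3.46278221e-01 1.03293395e+00 1.85795518e-04] [562.37446731 212.51469274  58.99660465] [0.62969942 0.77683751 0.00145366]
```

The opening of 12.6 mm is wrong for the 42 mm nut, so I'll look.

```bash
python3 - <<'E'
from h import *
c=cam("top");s=cam("side")
o=np.hstack([crop(c["img"],200,190,60,100,5),crop(s["img"],215,220,100,100,5)]);cv2.imwrite("pics/n2.png",o)
print(manip.get_state()["opening"],manip.get_state()["contact_force"], proj(s,[[562.4,212.5,59],[562.4,212.5,93]]))
E
```

```text
0.3099254327036734 [0.52597762 0.64011928 2.00954594] [[261.52548122 292.29922247]
 [260.86536435 278.84754844]]
```

View pics/n2.png

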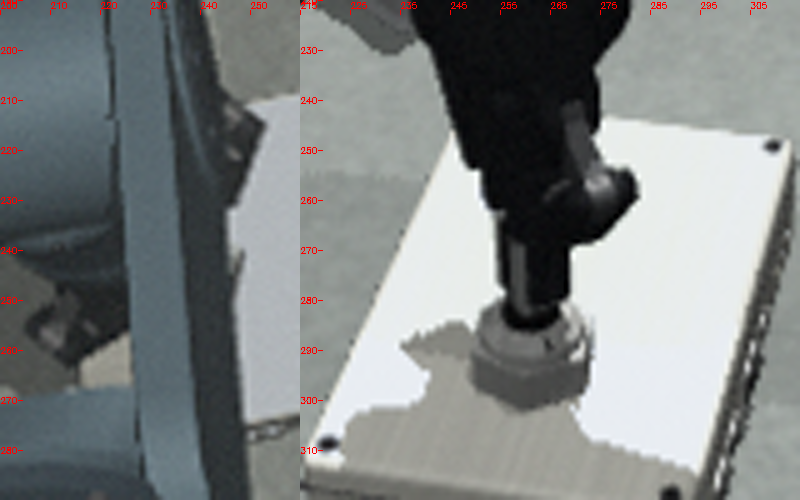

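```bash
python3 -m pendant '[0,0,0,0,0,0,0]'; python3 - <<'E'
from h import *
s=manip.get_state();print(s["eef_pos"],s["opening"],s["contact_force"],s["joint_positions"])
c=cam("side");print([ (z,proj(c,[s["eef_pos"][0],s["eef_pos"][1],z])) for z in(60,75,85,95)])
E
```

```text
clock: 4.33
eef_pos: [562.9, 212.9, 59.7]
tool_rot: [[0.63, 0.777, 0.003], [0.777, -0.63, 0.0], [0.002, 0.002, -1.0]]
contact_force: [-0.1, -0.0, 5.0]
opening: -0.0
grip_force: 2.7
[562.93619208 212.90527025  59.69318667] -0.03801394297887768 [-0.08732044 -0.03700845  5.02172359] [9.42751438e+00 2.24372339e+01 9.41102429e+01 3.80535258e-03
 6.33031510e+01 4.84649310e+01]
[(60, array([[261.15639698, 291.97422407]])), (75, array([[260.8651424 , 286.09990009]])), (85, array([[260.66784121, 282.12459048]])), (95, array([[260.46797576, 278.10095486]]))]
```

```bash
python3 - <<'E'
from h import *
c=cam("side");
for r in(42.5,50):
  for z in (55,60,70,80,90,100): print(r,z,proj(c,[561+.776*r,212.5-.631*r,z])[0],proj(c,[561-.776*r,212.5+.631*r,z])[0])
s=manip.get_state();print(s["eef_pos"],s["joint_positions"])
c=cam("side");i=c["img"];o=crop(i,230,230,70,70,8);cv2.imwrite("pics/n3.png",o)
E
```

```text
42.5 55 [252.8297732 280.727516 ] [272.28795308 308.1712141 ]
42.5 60 [252.71196446 278.81000067] [272.22327169 306.21992058]
42.5 70 [252.47415512 274.94149065] [272.09262557 302.28136559]
42.5 80 [252.23337591 271.0276574 ] [271.96023886 298.29407988]
42.5 90 [251.98956864 267.06766161] [271.82607531 294.25711342]
42.5 100 [251.74267354 263.06064222] [271.69009763 290.16949027]
50 55 [251.21922628 278.45735156] [274.11911306 310.7554117 ]
50 60 [251.09730958 276.54301704] [274.05976392 308.80138257]
50 70 [250.85121911 272.68107823] [273.9398797  304.85712679]
50 80 [250.60207068 268.77410294] [273.81838678 300.86382565]
50 90 [250.34980465 264.82126079] [273.69525144 296.82051848]
50 100 [250.09435979 260.82170003] [273.57043898 292.72621828]
[562.92537015 212.9306131   59.6955487 ] [9.42946257e+00 2.24369754e+01 9.41102826e+01 5.02590380e-03
 6.33036725e+01 4.84640275e+01]
```

View pics/n3.png

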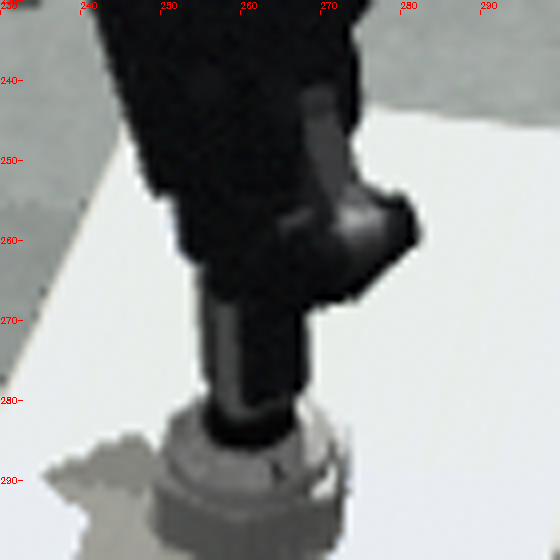

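Evidence: shut fingertips rest on the plug top (z 93) while the reported TCP z is about 60. The actual tips are therefore about 33 mm above the reported TCP. I'll lift, open, go that much deeper and watch the force.

```bash
python3 -m pendant '[0,0,0,-0.3,0,0,0,1,0,0,-0.1,0,0,0,1,0,0,0,0,0,0,1,0,0,0,0,0,0,1,0,0,0,0,0,0,1,0,0,0,0,0,0,1,0,0,0,0,0,0,1,0,0,0,0,0,0,1,0,0,0.4,0,0,0,1,0,0,0.4,0,0,0,1,0,0,0.4,0,0,0,1,0,0,0.2,0,0,0,1,0,0,0,0,0,0]'; python3 - <<'E'
from h import *
c=cam("side");o=crop(c["img"],225,230,70,80,6);cv2.imwrite("pics/n4.png",o)
E
```

```text
clock: 5.57
eef_pos: [559.5, 212.3, 25.3]
tool_rot: [[0.63, 0.777, -0.005], [0.777, -0.63, -0.001], [-0.004, -0.003, -1.0]]
contact_force: [-0.2, -0.6, -0.0]
opening: 85.7
grip_force: 0.0
```

View pics/n4.png

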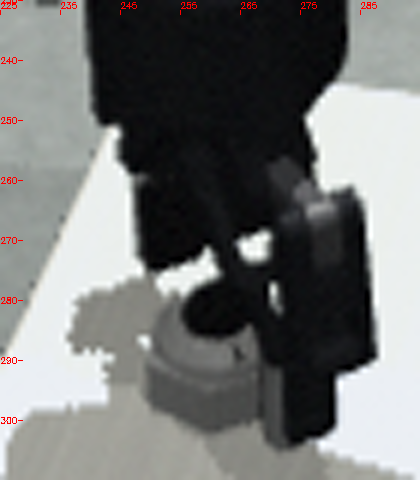

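```bash
python3 -m pendant '[1,0.05,0.05,0.1,0,0,0,0.6,0,0,0,0,0,0,0.6,0,0,0,0,0,0,0,0,0,0,0,0,0,0,0,0,0,0,0,0,0,0,0,0,0,0,0,0,0,0,0,0,0,0]' ; python3 - <<'E'
from bench import manip
s=manip.get_state();print(s["torque"],s["eef_pos"],s["joint_positions"])
E
```

```text
clock: 6.2
eef_pos: [563.7, 213.2, 26.2]
tool_rot: [[0.63, 0.777, -0.0], [0.777, -0.63, 0.0], [0.0, -0.0, -1.0]]
contact_force: [-3.3, -0.7, 6.1]
opening: 40.2
grip_force: 60.3
[0.02564386 0.58187095 0.05425466] [563.66270527 213.20547055  26.23960578] [9.43701442e+00 2.53753837e+01 9.45517555e+01 1.87752538e-02
 6.00790615e+01 4.84509583e+01]
```

```bash
cat > st.py <<'E'
from bench import manip
import numpy as np
s=manip.get_state();r=s["tool_rot"]
print("phi",np.degrees(np.arctan2(r[1][0],r[0][0])).round(2),"T",s["torque"].round(3),"F",s["contact_force"].round(1),"p",s["eef_pos"].round(1),"j6",s["joint_positions"][5].round(2),s["opening"].round(1),s["clock"])
E
python3 -m pendant '[0,0,0,0,0,0,0.5,0,0,0,0,0,0,1,0,0,0,0,0,0,1,0,0,0,0,0,0,1,0,0,0,0,0,0,1,0,0,0,0,0,0,0.5,0,0,0,0,0,0,0]'; python3 st.py;  python3 -m pendant '[0,0,0,0,0,0,1,0,0,0,0,0,0,1,0,0,0,0,0,0,1,0,0,0,0,0,0,1,0,0,0,0,0,0,0.5,0,0,0,0,0,0,0]'; python3 st.py
```

```text
clock: 6.78
eef_pos: [563.3, 213.7, 26.3]
tool_rot: [[0.935, 0.355, -0.001], [0.355, -0.935, 0.001], [-0.0, -0.001, -1.0]]
contact_force: [-4.0, 4.0, 5.9]
opening: 40.8
grip_force: 60.5
clock: 7.28
eef_pos: [563.2, 214.2, 26.2]
tool_rot: [[0.994, -0.108, -0.001], [-0.108, -0.994, 0.002], [-0.001, -0.002, -1.0]]
contact_force: [-4.8, 3.9, 4.3]
opening: 40.9
grip_force: 60.5Traceback (most recent call last):
  File "st.py", line 4, in <module>
    print("phi",np.degrees(np.arctan2(r[1][0],r[0][0])).round(2),"T",s["torque"].round(3),"F",s["contact_force"].round(1),"p",s["eef_pos"].round(1),"j6",s["joint_positions"][5].round(2),s["opening"].round(1),s["clock"])
                                                                                                                                                                                          ^^^^^^^^^^^^^^^^^^
AttributeError: 'float' object has no attribute 'round'
Traceback (most recent call last):
  File "st.py", line 4, in <module>
    print("phi",np.degrees(np.arctan2(r[1][0],r[0][0])).round(2),"T",s["torque"].round(3),"F",s["contact_force"].round(1),"p",s["eef_pos"].round(1),"j6",s["joint_positions"][5].round(2),s["opening"].round(1),s["clock"])
                                                                                                                                                                                          ^^^^^^^^^^^^^^^^^^
AttributeError: 'float' object has no attribute 'round'
```

```bash
sed -i 's/s\["opening"\].round(1)/s["opening"]/' st.py; python3 st.py
python3 -m pendant '[0,0,0,0,0,0,0.5,0,0,0,0,0,0,1,0,0,0,0,0,0,1,0,0,0,0,0,0,0.5,0,0,0,0,0,0,0]'>/dev/null; python3 st.py
python3 -m pendant '[0,0,0,0,0,0,0.4,0,0,0,0,0,0,0]'>/dev/null; python3 st.py
python3 -m pendant '[0,0,0,0,0,0,0.4,0,0,0,0,0,0,0]'>/dev/null; python3 st.py
```

```text
phi -6.19 T [ 0.64   0.785 -0.061] F [-4.8  3.9  4.3] p [563.2 214.2  26.2] j6 105.63 40.85162983461885 7.2833
phi -24.19 T [ 0.897  0.66  -0.042] F [-3.9  5.4  4.9] p [563.4 214.6  26.3] j6 123.62 40.34281520770507 7.7
phi -26.54 T [ 0.925  0.627 -0.101] F [-3.8  5.1  5.9] p [563.4 214.6  26.3] j6 125.97 40.578616350248716 7.8667
phi -28.94 T [ 0.931  0.692 -0.052] F [-4.1  5.3  4.9] p [563.4 214.7  26.3] j6 128.37 40.55578893183445 8.0333
```

```bash

python3 -m pendant '[0,0,0,0,0,0,0.4,0,0,0,0,0,0,0]'>/dev/null; python3 st.py
python3 -m pendant '[0,0,0,0,0,0,0.3,0,0,0,0,0,0,0]'>/dev/null; python3 st.py
python3 -m pendant '[0,0,0,0,0,0,0.2,0,0,0,0,0,0,0]'>/dev/null; python3 st.py
```

```text
phi -31.34 T [0.951 0.643 0.004] F [-2.5  5.6  4.5] p [563.4 214.7  26.3] j6 130.77 40.42101304291873 8.2
phi -33.08 T [0.96  0.638 0.202] F [-3.2  5.6  4.9] p [563.5 214.7  26.3] j6 132.52 40.7830485769827 8.3667
phi -34.24 T [0.976 0.606 0.236] F [-3.   5.9  4.8] p [563.5 214.8  26.3] j6 133.69 40.807307297754015 8.5333
```

Torque has stepped up by about 0.3 N m at φ≈-33°, which matches the predicted finger-tight angle (-34°). Releasing and going to the wrench.

```bash
python3 -m pendant '[1,0,0,0,0,0,0,1,0,0,0,0,0,0,1,0,0,0,0,0,0,1,0,0,0,0,0,0,1,0,0,0,0,0,0,1,0,0,-0.7,0,0,0,1,0,0,-0.7,0,0,0,1,0,0,-0.7,0,0,0,1,0,0,-0.7,0,0,-1,1,0,0,0,0,0,-1,1,0,0,0,0,0,-1,1,0,0,0,0,0,-1,1,0,0,0,0,0,-1,1,0,0,0,0,0,-1,1,0,0,0,0,0,-0.14,1,0,0,0,0,0,0]' && python3 -m pendant '[1,-0.153,0.907,0,0,0,0,1,-0.153,0.907,0,0,0,0,1,-0.153,0.907,0,0,0,0,1,-0.153,0.907,0,0,0,0,1,-0.153,0.907,0,0,0,0,1,-0.153,0.907,0,0,0,0,1,-0.153,0.907,0,0,0,0,1,-0.153,0.907,0,0,0,0,1,-0.153,0.907,0,0,0,0,1,-0.153,0.907,0,0,0,0,1,-0.153,0.907,0,0,0,0,1,-0.153,0.907,0,0,0,0,1,-0.153,0.907,0,0,0,0,1,-0.153,0.907,0,0,0,0,1,0,0,0,0,0,0,1,0,0,0,0,0,0]'; python3 st.py
python3 - <<'E'
from h import *
c=cam("top");s=cam("side")
o=np.hstack([crop(c["img"],205,200,70,85,5),crop(s["img"],285,160,100,85,5)[:, :450]]);cv2.imwrite("pics/w1.png",o)
E
```

```text
clock: 9.87
eef_pos: [563.9, 212.8, 109.4]
tool_rot: [[0.999, 0.043, -0.0], [0.043, -0.999, -0.0], [-0.0, 0.0, -1.0]]
contact_force: [-0.0, 0.1, -0.2]
opening: 85.3
grip_force: 0.0
clock: 11.2
eef_pos: [516.7, -171.9, 109.4]
tool_rot: [[0.999, 0.04, 0.0], [0.04, -0.999, 0.0], [0.0, -0.0, -1.0]]
contact_force: [0.1, 0.7, 0.2]
opening: 85.2
grip_force: 0.0
phi 2.29 T [0.002 0.03  0.079] F [0.1 0.7 0.2] p [ 516.7 -171.9  109.4] j6 56.81 85.2498493832061 11.2
```

View pics/w1.png

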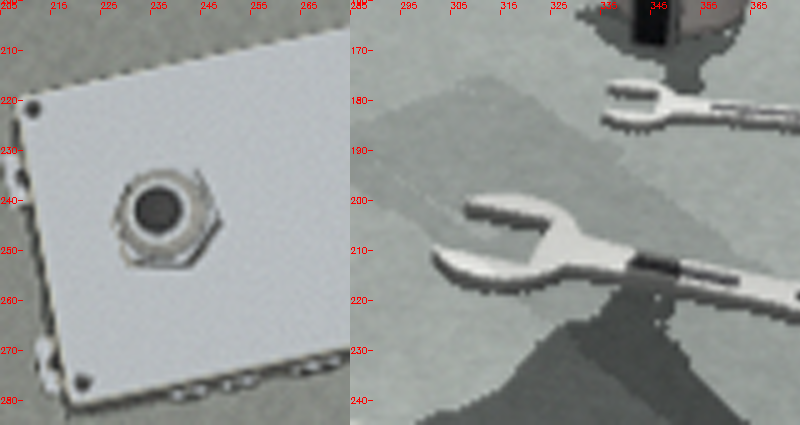

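The top view shows the nut flat edge horizontal at (232–242,253), as expected at finger-tight. The side view shows the wrench untouched (mouth at 312,207). Descending on the handle.

```bash
python3 -m pendant '[1,0,-0.11,0.6,0,0,-0.05,1,0,0,0.6,0,0,0,1,0,0,0.6,0,0,0,1,0,0,0.6,0,0,0,1,0,0,0.6,0,0,0,1,0,0,0.6,0,0,0,1,0,0,0.6,0,0,0,1,0,0,0.25,0,0,0,1,0,0,0.2,0,0,0,1,0,0,0,0,0,0]'; python3 st.py
```

```text
clock: 12.13
eef_pos: [516.3, -166.1, -30.9]
tool_rot: [[0.999, 0.051, -0.002], [0.051, -0.999, 0.001], [-0.001, -0.001, -1.0]]
contact_force: [-0.3, 0.5, 0.4]
opening: 85.2
grip_force: 0.0
phi 2.94 T [-0.005 -0.003 -0.007] F [-0.3  0.5  0.4] p [ 516.3 -166.1  -30.9] j6 56.67 85.20090547504184 12.1333
```

```bash
python3 -m pendant '[0.5,0,0.07,0,0,0,0,0.4,0,0,0,0,0,0,0.3,0,0,0,0,0,0,0,0,0,0,0,0,0,0,0,0,0,0,0,0,0,0,0,0,0,0,0,0,0,0,0,0,0,0,0,0,0,0,0,0,0,0,0,0,0,0,0,0]'; python3 st.py
```

```text
clock: 12.88
eef_pos: [517.3, -169.6, -29.4]
tool_rot: [[0.999, 0.051, 0.001], [0.051, -0.999, -0.0], [0.001, 0.0, -1.0]]
contact_force: [-1.6, 1.3, 5.7]
opening: 17.5
grip_force: 58.6
phi 2.9 T [ 0.184  0.252 -0.058] F [-1.6  1.3  5.7] p [ 517.3 -169.6  -29.4] j6 56.45 17.475689480690324 12.8833
```

```bash
python3 -m pendant '[0,0,0,-0.3,0,0,0,0,0,0,-0.6,0,0,0,0,0,0,-0.7,0,0,0,0,0,0,-0.7,0,0,0,0,0,0,-0.7,0,0,0,0,0,0,-0.7,0,0,-0.5,0,0,0,0,0,0,-1,0,0,0,0,0,0,-1,0,0,0,0,0,0,-1,0,0,0,0,0,0,-1,0,0,0,0,0,0,-1,0,0,0,0,0,0,-1,0,0,0,0,0,0,-1,0,0,0,0,0,0,-1,0,0,0,0,0,0,-1,0,0,0,0,0,0,-1,0,0,0,0,0,0,-1,0,0,0,0,0,0,-1]' && python3 -m pendant '[0,0,0,0,0,0,-1,0,0,0,0,0,0,-1,0,0,0,0,0,0,-1,0,0,0,0,0,0,-1,0,0,0,0,0,0,-1,0,0,0,0,0,0,-1,0,0,0,0,0,0,-1,0,0,0,0,0,0,-1,0,0,0,0,0,0,-1,0,0,0,0,0,0,-0.33,0,0,0,0,0,0,0,0,0,0,0,0,0,0]'; python3 st.py
```

```text
clock: 14.38
eef_pos: [516.0, -168.9, 80.5]
tool_rot: [[0.204, 0.979, -0.002], [0.979, -0.204, 0.001], [0.0, -0.002, -1.0]]
contact_force: [-0.6, 0.0, -4.5]
opening: 17.4
grip_force: 59.2
clock: 15.38
eef_pos: [516.4, -169.1, 80.6]
tool_rot: [[-0.692, 0.722, -0.001], [0.722, 0.692, 0.0], [0.001, -0.0, -1.0]]
contact_force: [-0.3, 0.1, -4.6]
opening: 17.3
grip_force: 59.2
phi 133.8 T [ 0.023 -0.002  0.03 ] F [-0.3  0.1 -4.6] p [ 516.4 -169.1   80.6] j6 -74.45 17.294430702303128 15.3833
```

```bash
python3 -m pendant '[0,0,0,0,0,0,-1,0,0,0,0,0,0,-1,0,0.073,0.882,0,0,0,0,0,0.073,0.882,0,0,0,0,0,0.073,0.882,0,0,0,0,0,0.073,0.882,0,0,0,0,0,0.073,0.882,0,0,0,0,0,0.073,0.882,0,0,0,0,0,0.073,0.882,0,0,0,0,0,0.073,0.882,0,0,0,0,0,0.073,0.882,0,0,0,0,0,0.073,0.882,0,0,0,0,0,0.073,0.882,0,0,0,0,0,0.073,0.882,0,0,0,0,0,0.073,0.882,0,0,0,0,0,0,0,0,0,0,0,0,0,0,0,0,0,0,0,0,0,0,0,0]'; python3 st.py
python3 - <<'E'
from h import *
c=cam("top");s=cam("side")
o=np.hstack([crop(c["img"],200,160,80,100,5),crop(s["img"],215,225,80,100,5)]);cv2.imwrite("pics/w2.png",o)
E
```

```text
phi 133.8 T [ 0.023 -0.002  0.03 ] F [-0.3  0.1 -4.6] p [ 516.4 -169.1   80.6] j6 -74.45 17.294430702303128 15.3833invalid input
```

View pics/w2.png

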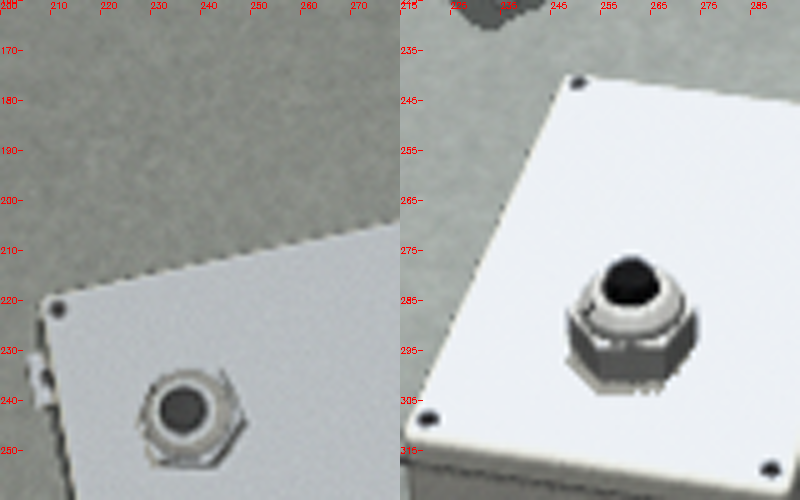

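The call was refused because of a miscounted row, so nothing moved. Resending.

```bash
python3 -m pendant '[0,0,0,0,0,0,-1, 0,0,0,0,0,0,-1, 0,0.073,0.882,0,0,0,0, 0,0.073,0.882,0,0,0,0, 0,0.073,0.882,0,0,0,0, 0,0.073,0.882,0,0,0,0, 0,0.073,0.882,0,0,0,0, 0,0.073,0.882,0,0,0,0, 0,0.073,0.882,0,0,0,0, 0,0.073,0.882,0,0,0,0, 0,0.073,0.882,0,0,0,0, 0,0.073,0.882,0,0,0,0, 0,0.073,0.882,0,0,0,0, 0,0.073,0.882,0,0,0,0, 0,0.073,0.882,0,0,0,0, 0,0,0,0,0,0,0, 0,0,0,0,0,0,0, 0,0,0,0,0,0,0]'; python3 st.py
python3 - <<'E'
from h import *
# scribe-independent check of jaw: steel contour over lid/bench is hard; print dark/bright along wrench axis in side view
s=manip.get_state();p=s["eef_pos"];r=np.array(s["tool_rot"])
for n in("top","side"):
    c=cam(n);cv2.imwrite(f"pics/x_{n}.png",c["img"][:,:,::-1])
    x=r[:,0];y=r[:,1];zc=p[2]+29.4+8
    P=[[*(p[:2]+x[:2]*a+y[:2]*b),zc] for b in(0,30) for a in range(30,126,4)]
    uv=proj(c,P).round().astype(int);print(n,uv[0],uv[23]);g=c["img"].mean(2)
    v=[int(g[q[1],q[0]]) for q in uv];print("b0",v[:24]);print("b30",v[24:])
E
```

```text
clock: 16.98
eef_pos: [685.5, 131.2, 80.2]
tool_rot: [[-0.828, 0.561, -0.002], [0.561, 0.828, -0.001], [0.001, -0.001, -1.0]]
contact_force: [0.4, -0.2, -4.8]
opening: 17.0
grip_force: 59.6
phi 145.88 T [-0.073 -0.081  0.003] F [ 0.4 -0.2 -4.8] p [685.5 131.2  80.2] j6 -54.74 16.976906583501652 16.9833
top [264 194] [240 230]
b0 [109, 109, 108, 106, 108, 99, 97, 81, 77, 74, 55, 58, 93, 94, 91, 92, 94, 95, 95, 95, 95, 96, 94, 96]
b30 [81, 82, 83, 97, 98, 98, 99, 97, 98, 103, 106, 78, 76, 77, 75, 53, 56, 93, 89, 89, 90, 87, 87, 92]
side [229 236] [253 262]
b0 [123, 122, 122, 123, 122, 119, 120, 119, 102, 75, 73, 140, 143, 145, 213, 234, 232, 234, 234, 237, 235, 235, 235, 234]
b30 [144, 145, 144, 148, 149, 144, 145, 147, 120, 120, 119, 216, 218, 218, 218, 217, 218, 219, 147, 88, 78, 78, 126, 152]
```

```bash
python3 - <<'E'
from h import *
s=manip.get_state();p=s["eef_pos"];r=np.array(s["tool_rot"]);x=r[:,0];y=r[:,1]
for n in("top","side"):
    im=cv2.imread(f"pics/x_{n}.png").mean(2).astype(np.float32);c=cam(n)
    for zc in(p[2]+29.4+8,):
      for a in (70,85):
        b=np.arange(-45,46,1.5);uv=proj(c,[[*(p[:2]+x[:2]*a+y[:2]*k),zc] for k in b]).astype(np.float32)
        v=cv2.remap(im,uv[:,0].reshape(1,-1),uv[:,1].reshape(1,-1),1)[0]
        print(n,a,[(float(k),int(q)) for k,q in zip(b,v)])
E
```

```text
top 70 [(-45.0, 78), (-43.5, 81), (-42.0, 80), (-40.5, 79), (-39.0, 78), (-37.5, 78), (-36.0, 79), (-34.5, 80), (-33.0, 80), (-31.5, 82), (-30.0, 82), (-28.5, 80), (-27.0, 80), (-25.5, 78), (-24.0, 79), (-22.5, 81), (-21.0, 76), (-19.5, 74), (-18.0, 77), (-16.5, 74), (-15.0, 71), (-13.5, 71), (-12.0, 68), (-10.5, 63), (-9.0, 59), (-7.5, 56), (-6.0, 55), (-4.5, 56), (-3.0, 59), (-1.5, 61), (0.0, 63), (1.5, 67), (3.0, 69), (4.5, 73), (6.0, 75), (7.5, 73), (9.0, 75), (10.5, 76), (12.0, 75), (13.5, 75), (15.0, 76), (16.5, 76), (18.0, 77), (19.5, 78), (21.0, 79), (22.5, 81), (24.0, 88), (25.5, 97), (27.0, 104), (28.5, 104), (30.0, 106), (31.5, 105), (33.0, 105), (34.5, 107), (36.0, 103), (37.5, 99), (39.0, 97), (40.5, 95), (42.0, 93), (43.5, 94), (45.0, 97)]
top 85 [(-45.0, 79), (-43.5, 79), (-42.0, 78), (-40.5, 79), (-39.0, 82), (-37.5, 84), (-36.0, 84), (-34.5, 84), (-33.0, 84), (-31.5, 84), (-30.0, 87), (-28.5, 89), (-27.0, 91), (-25.5, 90), (-24.0, 91), (-22.5, 93), (-21.0, 93), (-19.5, 94), (-18.0, 94), (-16.5, 93), (-15.0, 92), (-13.5, 93), (-12.0, 92), (-10.5, 91), (-9.0, 92), (-7.
[... 1325 characters left out ...]
, 222), (-33.0, 218), (-31.5, 171), (-30.0, 141), (-28.5, 132), (-27.0, 123), (-25.5, 117), (-24.0, 111), (-22.5, 91), (-21.0, 78), (-19.5, 98), (-18.0, 168), (-16.5, 219), (-15.0, 234), (-13.5, 235), (-12.0, 235), (-10.5, 234), (-9.0, 233), (-7.5, 234), (-6.0, 234), (-4.5, 234), (-3.0, 231), (-1.5, 218), (0.0, 198), (1.5, 167), (3.0, 148), (4.5, 147), (6.0, 149), (7.5, 146), (9.0, 144), (10.5, 141), (12.0, 140), (13.5, 142), (15.0, 144), (16.5, 146), (18.0, 147), (19.5, 155), (21.0, 187), (22.5, 208), (24.0, 214), (25.5, 215), (27.0, 217), (28.5, 218), (30.0, 218), (31.5, 218), (33.0, 217), (34.5, 214), (36.0, 189), (37.5, 128), (39.0, 82), (40.5, 94), (42.0, 141), (43.5, 144), (45.0, 144)]
```

```bash
python3 -m pendant '[0,0,0.025,0.5,0,0,0, 0,0,0,0.5,0,0,0, 0,0,0,0.5,0,0,0, 0,0,0,0.26,0,0,0, 0,0,0,0,0,0,0]'; python3 st.py; python3 -m pendant '[0,0.5,0,0,0,0,0, 0,0.4,0,0,0,0,0, 0,0,0,0,0,0,0]'; python3 st.py
```

```text
clock: 17.6
eef_pos: [684.4, 131.9, 24.5]
tool_rot: [[-0.828, 0.561, -0.005], [0.561, 0.828, 0.0], [0.004, -0.003, -1.0]]
contact_force: [-2.1, -0.7, -2.3]
opening: 17.6
grip_force: 60.0
phi 145.87 T [-0.023  0.209  0.04 ] F [-2.1 -0.7 -2.3] p [684.4 131.9  24.5] j6 -54.7 17.569090117462064 17.6
clock: 17.85
eef_pos: [661.8, 149.0, 27.3]
tool_rot: [[-0.829, 0.56, -0.003], [0.56, 0.829, 0.001], [0.003, -0.001, -1.0]]
contact_force: [-0.2, -0.3, -4.1]
opening: 17.5
grip_force: 59.8
phi 145.97 T [ 0.048 -0.092  0.015] F [-0.2 -0.3 -4.1] p [661.8 149.   27.3] j6 -53.33 17.51312692483737 17.85
```

```bash
python3 -m pendant '[0,0.2,-0.01,0,0,0,0, 0,0.2,0,0,0,0,0, 0,0,0,0,0,0,0]'>/dev/null; python3 st.py; python3 -m pendant '[0,0.2,0,0,0,0,0, 0,0.2,0,0,0,0,0, 0,0,0,0,0,0,0]'>/dev/null; python3 st.py;  python3 -m pendant '[0,0.15,0,0,0,0,0, 0,0,0,0,0,0,0]'>/dev/null; python3 st.py
```

```text
phi 145.93 T [ 0.013 -0.09  -0.01 ] F [-1.  -0.8 -4.9] p [653.3 154.5  28.2] j6 -52.75 17.373527717435206 18.1
phi 145.91 T [-0.055 -0.044  0.021] F [-0.3  0.3 -4.1] p [643.1 161.1  27.9] j6 -52.1 17.464111405484058 18.35
phi 145.9 T [-0.042 -0.016  0.046] F [-0.2 -0.1 -4.4] p [639.9 163.4  28. ] j6 -51.87 17.513078781081912 18.5167
```

```bash
for i in 1; do python3 -m pendant '[0,0.1,0,0,0,0,0, 0,0,0,0,0,0,0]'>/dev/null; python3 st.py; python3 -m pendant '[0,0.06,0,0,0,0,0, 0,0,0,0,0,0,0]'>/dev/null; python3 st.py; python3 -m pendant '[0,0.06,0,0,0,0,0, 0,0,0,0,0,0,0]'>/dev/null; python3 st.py; done
```

```text
phi 145.89 T [ 0.009 -0.058  0.014] F [-0.   0.3 -4.4] p [637.7 164.8  28. ] j6 -51.71 17.27624180926599 18.6833
phi 145.89 T [-0.049 -0.078 -0.006] F [ 0.  -0.3 -5.2] p [636.4 165.7  28. ] j6 -51.61 17.22555243073749 18.85
phi 145.89 T [-0.273 -0.287  0.017] F [ 0.8 -0.9 -4.5] p [635.6 166.4  28.3] j6 -51.52 17.273117796339182 19.0167
```

```bash
python3 -m pendant '[0,0.002,-0.15,0,0,0,0.5, 0,0.004,-0.15,0,0,0,0.5, 0,0,0,0,0,0,0]'>/dev/null; python3 st.py; python3 -m pendant '[0,0.004,-0.15,0,0,0,0.5, 0,0,0,0,0,0,0]'>/dev/null; python3 st.py;  python3 -m pendant '[0,0.004,-0.15,0,0,0,0.5, 0,0,0,0,0,0,0]'>/dev/null; python3 st.py; python3 -m pendant '[0,0.004,-0.15,0,0,0,0.5, 0,0.016,-0.298,0,0,0,1, 0,0.016,-0.298,0,0,0,1, 0,0.016,-0.298,0,0,0,1, 0,0,0,0,0,0,0]'>/dev/null; python3 st.py
```

```text
phi 139.74 T [-0.161 -0.419 -0.021] F [ 1.  -1.  -4.4] p [629.9 158.8  28.3] j6 -46.03 17.56937877317095 19.2667
phi 136.85 T [ 0.031 -0.481  0.067] F [ 2.   0.8 -5.5] p [627.3 156.   28.5] j6 -43.4 17.50232363893049 19.4333
phi 133.9 T [-0.075 -0.565  0.001] F [ 3.9 -0.1 -3.8] p [624.1 152.8  28.4] j6 -40.71 17.342389816868028 19.6
phi 112.81 T [-0.341 -0.605 -0.112] F [ 3.7 -0.6 -3.4] p [597.4 135.2  28.3] j6 -21.11 17.526208285723143 20.0167
```

```bash
python3 -m pendant '[0,0.016,-0.298,0,0,0,1, 0,0.016,-0.298,0,0,0,1, 0,0.016,-0.298,0,0,0,1, 0,0.016,-0.298,0,0,0,1, 0,0.016,-0.298,0,0,0,1, 0,0,0,0,0,0,0]'>/dev/null; python3 st.py; python3 -m pendant '[0,0.016,-0.298,0,0,0,1, 0,0.016,-0.298,0,0,0,1, 0,0.016,-0.298,0,0,0,1, 0,0.016,-0.298,0,0,0,1, 0,0.016,-0.298,0,0,0,1, 0,0.008,-0.209,0,0,0,0.7, 0,0,0,0,0,0,0, 0,0,0,0,0,0,0]'>/dev/null; python3 st.py
cat >scr.py <<'E'
from h import *
N=np.array([562,213.2])
for n in("top","side"):
    c=cam(n);g=cv2.cvtColor(c["img"],cv2.COLOR_RGB2GRAY).astype(np.float32)
    for z,r in((81,17),):
        a=np.arange(-180,180,3);uv=proj(c,[[N[0]+r*np.cos(np.radians(t)),N[1]+r*np.sin(np.radians(t)),z] for t in a]).astype(np.float32)
        print(n,z,[(int(t),int(v)) for t,v in zip(a,cv2.remap(g,uv[:,:1].T.copy(),uv[:,1:].T.copy(),1)[0])])
E
```

```text
phi 82.96 T [-0.822 -0.442 -0.178] F [ 2.7 -4.5 -3.5] p [553.3 129.3  28.3] j6 8.3 17.79818463221853 20.5167
phi 49.14 T [-0.96   0.008 -0.239] F [ 0.5 -5.2 -4.2] p [507.8 149.9  28.1] j6 44.53 17.03302226450752 21.1833
```

```bash
python3 -m pendant '[0,0.004,0.15,0,0,0,-0.5, 0,0.004,0.15,0,0,0,-0.5, 0,0,0.02,0,0,0,-0.07, 0,0,0,0,0,0,0]'>/dev/null; python3 st.py; python3 -m pendant '[0,-0.1,0,0,0,0,0, 0,-0.2,0,0,0,0,0, 0,0,0,0,0,0,0]'>/dev/null; python3 st.py
```

```text
phi 55.32 T [-0.758  0.222 -0.096] F [-1.3 -3.4 -4.5] p [515.  144.1  27.7] j6 37.6 17.068231415567055 21.5167
phi 55.14 T [-0.099 -0.074 -0.103] F [ 1.2 -1.  -3.7] p [509.6 136.8  28. ] j6 36.97 16.936265087269806 21.7667
```

Freed with almost no force. Withdrawing fully and raising.

```bash
python3 -m pendant '[0,-0.3,0,0,0,0,0, 0,-0.3,0,0,0,0,0, 0,-0.4,0,0,0,0,0, 0,-0.5,0,0,0,0,0, 0,-0.5,0,0,0,0,0, 0,0,-0.5,0,0,0,0, 0,0,-0.7,0,0,0,0, 0,0,-0.7,0,0,0,0, 0,0,0,0,0,0,0]'; python3 st.py; python3 scr.py
```

```text
clock: 22.52
eef_pos: [423.9, 121.3, 27.0]
tool_rot: [[0.571, 0.821, -0.006], [0.821, -0.571, 0.001], [-0.003, -0.005, -1.0]]
contact_force: [-1.6, -0.3, -5.5]
opening: 17.3
grip_force: 59.8
phi 55.16 T [-0.022  0.075 -0.066] F [-1.6 -0.3 -5.5] p [423.9 121.3  27. ] j6 35.25 17.306959162998844 22.5167
top 81 [(-180, 121), (-177, 121), (-174, 119), (-171, 118), (-168, 118), (-165, 120), (-162, 123), (-159, 123), (-156, 124), (-153, 120), (-150, 117), (-147, 116), (-144, 120), (-141, 122), (-138, 122), (-135, 123), (-132, 126), (-129, 127), (-126, 126), (-123, 129), (-120, 132), (-117, 133), (-114, 131), (-111, 129), (-108, 127), (-105, 129), (-102, 131), (-99, 134), (-96, 137), (-93, 140), (-90, 140), (-87, 140), (-84, 140), (-81, 141), (-78, 142), (-75, 139), (-72, 137), (-69, 135), (-66, 133), (-63, 130), (-60, 130), (-57, 132), (-54, 134), (-51, 137), (-48, 138), (-45, 138), (-42, 136), (-39, 137), (-36, 130), (-33, 119), (-30, 113), (-27, 116), (-24, 122), (-21, 130), (-18, 137), (-15, 143), (-12, 144), (-9, 146), (-6, 145), (-3, 143), (0, 142), (3, 143), (6, 143), (9, 147), (12, 
[... 1352 characters left out ...]
, 204), (-3, 198), (0, 195), (3, 192), (6, 188), (9, 184), (12, 178), (15, 172), (18, 170), (21, 168), (24, 168), (27, 167), (30, 167), (33, 167), (36, 168), (39, 169), (42, 171), (45, 173), (48, 175), (51, 176), (54, 173), (57, 171), (60, 170), (63, 169), (66, 169), (69, 171), (72, 174), (75, 177), (78, 174), (81, 171), (84, 172), (87, 174), (90, 178), (93, 182), (96, 185), (99, 183), (102, 180), (105, 179), (108, 179), (111, 178), (114, 179), (117, 181), (120, 184), (123, 184), (126, 183), (129, 183), (132, 180), (135, 176), (138, 171), (141, 169), (144, 171), (147, 178), (150, 175), (153, 170), (156, 169), (159, 170), (162, 177), (165, 173), (168, 170), (171, 173), (174, 178), (177, 169)]
```

The "raise" went into the y column and moved the tool sideways 57 mm, but it touched nothing. The scribe now reads about -31°, from ~56° when finger-tight, so a quarter turn within error. Now raising and carrying the wrench back to its clear spot on the bench.

```bash
python3 -m pendant '[0,0,0,-0.6,0,0,0, 0,0,0,-0.6,0,0,0, 0,0,0,-0.6,0,0,0, 0,0,0,0,0,0,1, 0,0,0,0,0,0,1, 0,0,0,0,0,0,1, 0,0,0,0,0,0,1, 0,0,0,0,0,0,1, 0,0,0,0,0,0,1, 0,0,0,0,0,0,1, 0,0,0,0,0,0,1, 0,0,0,0,0,0,0.7, 0,0,0,0,0,0,0]' && python3 -m pendant '[0,0.238,0.895,0,0,0,0, 0,0.238,0.895,0,0,0,0, 0,0.238,0.895,0,0,0,0, 0,0.238,0.895,0,0,0,0, 0,0.238,0.895,0,0,0,0, 0,0.238,0.895,0,0,0,0, 0,0.238,0.895,0,0,0,0, 0,0.238,0.895,0,0,0,0, 0,0.238,0.895,0,0,0,0, 0,0.238,0.895,0,0,0,0, 0,0.238,0.895,0,0,0,0, 0,0,0,0,0,0,0, 0,0,0,0,0,0,0]'; python3 st.py
```

```text
clock: 23.7
eef_pos: [429.7, 119.7, 82.3]
tool_rot: [[0.999, 0.048, 0.001], [0.048, -0.999, -0.0], [0.001, 0.0, -1.0]]
contact_force: [-0.6, 0.7, -4.3]
opening: 17.4
grip_force: 59.9
clock: 24.78
eef_pos: [522.8, -172.8, 82.1]
tool_rot: [[0.999, 0.05, 0.0], [0.05, -0.999, -0.0], [0.0, 0.0, -1.0]]
contact_force: [0.6, 1.0, -4.7]
opening: 17.3
grip_force: 60.2
phi 2.87 T [-0.015  0.129 -0.03 ] F [ 0.6  1.  -4.7] p [ 522.8 -172.8   82.1] j6 56.49 17.341205038357845 24.7833
```

```bash
python3 -m pendant '[0,-0.18,-0.1,0.5,0,0,0, 0,0,0,0.6,0,0,0, 0,0,0,0.6,0,0,0, 0,0,0,0.6,0,0,0, 0,0,0,0.6,0,0,0, 0,0,0,0.4,0,0,0, 0,0,0,0.2,0,0,0, 0,0,0,0.1,0,0,0, 0,0,0,0,0,0,0]'; python3 -m pendant '[0,0,0,0.05,0,0,0, 0,0,0,0,0,0,0]'>/dev/null; python3 st.py
```

```text
clock: 25.53
eef_pos: [516.9, -167.6, -26.1]
tool_rot: [[0.999, 0.051, -0.0], [0.051, -0.999, 0.0], [-0.0, -0.0, -1.0]]
contact_force: [0.0, -0.4, -4.2]
opening: 17.4
grip_force: 60.2
phi 2.92 T [-0.026  0.048  0.031] F [-1.   0.  -4.8] p [ 517.7 -168.2  -26.6] j6 56.58 17.337227296295318 25.7
```

```bash
python3 -m pendant '[0,0,0,0.06,0,0,0, 0,0,0,0,0,0,0]'>/dev/null; python3 st.py; python3 -m pendant '[0,0,0,0.05,0,0,0, 0,0,0,0,0,0,0]'>/dev/null; python3 st.py
```

```text
phi 2.91 T [ 0.013  0.074 -0.038] F [ 0.1 -0.3 -4.8] p [ 517.3 -168.   -28.8] j6 56.59 17.312169494735425 25.8667
phi 2.92 T [ 0.258  0.779 -0.027] F [-3.2  1.6  7. ] p [ 517.4 -168.   -29.4] j6 56.59 17.32336806482081 26.0333
```

```bash
python3 -m pendant '[0.4,0,0,0,0,0,0, 0.6,0,0,0,0,0,0, 0.8,0,0,0,0,0,0, 1,0,0,0,0,0,0, 1,0,0,0,0,0,0, 1,0,0,0,0,0,0, 1,0,0,-0.4,0,0,0, 1,0,0,-0.7,0,0,0, 1,0,0,-0.9,0,0,0, 1,0,0,-0.9,0,0,0, 1,0,0,-0.9,0,0,0, 1,0,0,-0.9,0,0,0, 1,-0.5,0,-0.5,0,0,0, 1,-0.7,0,0,0,0,0, 1,-0.7,0,0,0,0,0, 1,0,0,0,0,0,0, 1,0,0,0,0,0,0]'; python3 st.py
python3 - <<'E'
from h import *
a=cv2.imread("pics/top0.png");b=cv2.imread("pics/x2.png") if 0 else cam("top")["img"][:,:,::-1]
s0=cv2.imread("pics/side0.png");s1=cam("side")["img"][:,:,::-1]
for n,p,q in(("top",a,b),("side",s0,s1)):
    m=(cv2.absdiff(p,np.ascontiguousarray(q)).max(2)>50).astype(np.uint8)
    k,l,st,_=cv2.connectedComponentsWithStats(cv2.dilate(m,np.ones((3,3))))
    print(n,[list(map(int,r)) for r in st[1:] if r[4]>40])
E
```

```text
clock: 27.45
eef_pos: [459.8, -170.8, 126.3]
tool_rot: [[0.999, 0.05, 0.001], [0.05, -0.999, -0.001], [0.001, 0.001, -1.0]]
contact_force: [-0.4, 0.2, 0.4]
opening: 85.4
grip_force: 0.0
phi 2.85 T [-0.016  0.007 -0.035] F [-0.4  0.2  0.4] p [ 459.8 -170.8  126.3] j6 52.87 85.37523339067563 27.45
top [[135, 216, 371, 264, 20621], [387, 219, 9, 25, 104], [469, 322, 10, 16, 78], [327, 335, 10, 13, 52], [398, 357, 164, 123, 5702], [227, 359, 34, 35, 419], [463, 378, 177, 102, 6527], [213, 402, 12, 14, 59], [178, 409, 13, 10, 59], [197, 413, 10, 8, 43], [163, 425, 17, 14, 99], [154, 449, 14, 8, 71], [291, 453, 27, 27, 435]]
side [[350, 0, 225, 366, 28506], [383, 67, 6, 12, 48], [634, 83, 6, 19, 77], [530, 110, 12, 20, 190], [608, 123, 32, 83, 1947], [534, 138, 45, 48, 1430], [306, 198, 23, 10, 141], [300, 209, 16, 11, 93], [319, 214, 120, 122, 5191], [395, 337, 193, 143, 14112], [610, 339, 30, 51, 874]]
```

Wrench is down and nothing else has moved. One last comparison of the scribe before, at finger-tight and now.

```bash
python3 - <<'E'
from h import *
c=cam("top");t0=cv2.imread("pics/top0.png");now=c["img"][:,:,::-1]
cs=cam("side");s0=cv2.imread("pics/side0.png");sx=cv2.imread("pics/x_side.png");tx=cv2.imread("pics/x_top.png")
for n,cc,im,lo,hi in(("start top",c,t0,110,170),("tight side",cs,sx,20,90),("tight top",c,tx,20,90),("now top",c,now,-70,0),("start side",cs,s0,110,170)):
    g=cv2.cvtColor(np.ascontiguousarray(im),cv2.COLOR_BGR2GRAY).astype(np.float32)
    for N in((562,213.2),(563,213.5)):
      for z,r in((81,17),(83,15)):
        a=np.arange(lo,hi,2);uv=proj(cc,[[N[0]+r*np.cos(np.radians(t)),N[1]+r*np.sin(np.radians(t)),z] for t in a]).astype(np.float32)
        v=cv2.remap(g,uv[:,:1].T.copy(),uv[:,1:].T.copy(),1)[0];i=v.argmin();print(n,N,r,a[i],int(v[i]),int(np.median(v)))
E
```

```text
start top (562, 213.2) 17 130 73 118
start top (562, 213.2) 15 130 97 125
start top (563, 213.5) 17 132 78 120
start top (563, 213.5) 15 134 104 135
tight side (562, 213.2) 17 46 105 164
tight side (562, 213.2) 15 44 145 179
tight side (563, 213.5) 17 50 89 164
tight side (563, 213.5) 15 48 98 174
tight top (562, 213.2) 17 68 91 93
tight top (562, 213.2) 15 88 90 93
tight top (563, 213.5) 17 22 91 93
tight top (563, 213.5) 15 88 91 93
now top (562, 213.2) 17 -30 116 141
now top (562, 213.2) 15 -68 149 162
now top (563, 213.5) 17 -34 111 139
now top (563, 213.5) 15 -30 140 156
start side (562, 213.2) 17 134 124 169
start side (562, 213.2) 15 136 95 178
start side (563, 213.5) 17 138 118 174
start side (563, 213.5) 15 140 95 183
```

```bash
python3 -c "
from bench import manip
print(manip.sign_off())"
```

```text
the job is handed in; nothing more can be done
None
```

The job is handed in: I ran the nut by hand until finger-tight, turned it about a further quarter (89° by arm angle, roughly 80–90° by the less exact camera check) with the larger grey wrench, and laid that wrench flat on the bench in its old place, with nothing else moved on purpose or seen to move, after about 28 s.

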